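# Fit the spacer and rotor on a splined drive spindle

### The arm

A 6-joint arm with a two-finger parallel gripper is mounted at the origin on a cart in front of the work surface, level with it; the furniture and walls round the work are solid. World frame = base frame: x ahead of the robot, y to its left, z up, the work surface at z = 0. Lengths are in m, angles in degrees, forces in N, time in s.
With the tool pointing down it reaches from about 0.4 to 0.825 m from the base axis. Payload 7 kg.
Tool frame: the origin (TCP) lies midway between the tips of the shut fingers; the grasp point (between the pads) lies 19 mm behind it; z points along the fingers, y is the direction in which the jaws open and shut (so a half turn about z gives the same grasp; the last joint's range is limited). The gripper opens to 88 mm and grips with 3 to 60 N. Pads are 19 mm wide; open, the fingers measure 130 mm over their backs; the gripper's body (78 mm by 193 mm) begins 47 mm behind the grasp point.
Start: joints at [89.215, 20.546, 0.682, 0, -70.136, -16.507], TCP at [0.201, 0.644, 0.2] pointing down, gripper open.
Joint ranges: [-176.03, 176.03], [-82.01, 121.73], [-58.28, 71.71], [-173.87, 95.51], [-174.79, -0.11], [-173.66, 173.66]. Speed limits (degrees/s): [136.94, 136.94, 172.46, 180, 180, 180].

### API

Orientations are given as a 3x3 rotation matrix whose columns are the frame's x, y, z axes.
In Python, from rig import robot gives the robot as it stands. Calls block until the motion is done:
- robot.goto(position, orientation): joint-space move of the TCP to a pose.
- robot.servo_line(position, ori=None, speed=0.15): straight line of the TCP; ori=None keeps the orientation; speed is the mean speed in m/s.
- robot.movej(angles): joint-space move.
- robot.move_gripper(opening): opening from 0.0 (shut) to 1.0 (fully open); the grip force is fixed at half the most; returns when the fingers have stopped.
- robot.dwell(seconds).
- robot.ik(position, orientation): joint angles nearest the present ones, or None.
- robot.grab_frame(name): name is "scene" or "top"; returns (picture, depth): 420x560x3 uint8, red, green, blue; 420x560 float32, m along the optical axis (not along the pixel's ray), 0 where there is no reading.
- robot.camera_info(name): a dict with "vfov" (degrees; the focal length in pixels is half the picture's height over the tangent of half this angle, whatever the lens; pixels are square), "cx", "cy" (the principal point, pixels), "view" (4x4, takes a point from world to camera coordinates). Camera axes: x right, y down, z forward; pixel columns grow to the right and rows downward; lengths in m; the calibration is good to about 2 mm. A picture is of the moment at which its call begins. camera_info takes no time and is no camera call.
A pose or a line that the arm cannot do raises robot.Unreachable and nothing moves.
- robot.job_done(): hands the job in, once; it reports no verdict.
Readings, each from a call of its own:
- robot.read_t(): time.
- robot.read_qpos(): joint angles.
- robot.read_qvel(): joint speeds.
- robot.read_effort(): joint torques, N m.
- robot.read_position(): TCP position.
- robot.read_tcp_rot(): TCP orientation.
- robot.read_force(): force on the tool from outside, world axes, zero at the start.
- robot.read_ft_torque(): the same for the moment, N m.
- robot.read_grip_width(): opening from 0.0 (shut) to 1.0 (fully open).
Only numpy, scipy, OpenCV 4.12 (cv2) and the standard library are available. Lean on these libraries where they do the work, as an engineer would, in place of code of your own. Each camera call takes 0.05 s, during which the arm holds its last target.

### The job

Fit the loose oblong spacer and then the two-cup rotor onto the splined spindle of the bench drive unit, turning each until its bore lines up with the spindle's long and short teeth so that it slides all the way down without being forced: the spacer fully home on the spindle's round shoulder, the rotor fully home on top of the spacer. Leave both upright and at rest, and leave the wash bottle, the beaker, the lens can and the dropper bottle standing where they are.

Things in the scene. Friction and masses are not known exactly. Their poses are not given: they have to be found in the camera images.
- drive: Drive unit fixed to the bench: white housing 130 x 130 x 38 mm, front panel (-x side) towards the robot within about 20 degrees; origin under its centre, z up, on the bench. From its top rises the vertical steel spindle.
- spindle_seat (a point): Centre of the spindle's round shoulder (flat disc 60 mm across, its top 48 mm above the bench) on which the spacer must rest; turns with the spindle. z up. Above it stands a cross-shaped spline: two opposite long teeth along x (36 mm over both, 10 mm wide), two opposite short teeth along y (24 mm over both, 10 mm wide). Half a turn gives the same shape, a quarter turn does not.
- spindle_tip (a point): Centre of the spindle's flat top end, on its axis, 114 mm above the bench and 66 mm above the shoulder. Axes as spindle_seat.
- spindle (a joint): Angle of the spindle in its housing about the vertical (rad, counter-clockwise from above positive; at 0 the long teeth point front to back). It turns stiffly (friction about 0.06 N m), stays where it is left and may be turned. Range -3.3 to 3.3.
- spacer_mid (a point): Centre of the spacer, 15 mm above its underside: aluminium block 76 mm along x, 48 along y, 30 high, corner radius 10 mm, 0.15 to 0.31 kg, flat on the bench, z up. Grasp it across y (48 mm). Cross-shaped bore right through along z: slot 39 x 13 mm along x, slot 27 x 13 mm along y, 1.5 mm play all round on the spindle when its x is along the long teeth, either way round.
- rotor_hub (a point): Centre of the rotor's hub, 28 mm above its underside: aluminium, 0.21 to 0.42 kg, z up. Hub 50 mm along x, 44 along y, 56 high, with the spacer's bore right through (39 mm slot along x). To +x and -x an arm 14 mm high carries a cup 38 mm across, 34 high, 57 mm off the axis; 152 mm long in all. Grasp the hub across y (44 mm), above the arms. Home, its underside is 30 mm above the shoulder.
- wash_bottle: White plastic wash bottle standing upright with a red cap and a bent spout, 178 mm high; body 62 mm across, its centre 16 mm to the +y of the origin, which lies on the underside. Leave it alone.
- beaker_100: Clear glass beaker standing upright, 55 mm across and 68 mm high; origin at the centre of its underside. Leave it alone.
- objective_can: Grey lens can with a black screw cap, standing upright, 36 mm across and 57 mm high; origin at the centre of its underside. Leave it alone.
- dropper_bottle: Amber dropper bottle with a black dropper, standing upright in front of the drive unit, its axis 105 to 115 mm from the spindle's; 34 mm across and 102 mm high; origin at the centre of its underside. Leave it alone.
Not all that is in view belongs to the job. There is more than one size of the drive; the job needs the larger.

How it is judged:
By the outcome, as a careful person would: the job done as asked, in the order asked, and still so for the second after the job is handed in, with the robot touching nothing.
It also fails if it takes over 72 s, if anything falls off the work surface, if the arm or the gripper's body presses on something with over 40 N, if the wrist force passes 120 N, or if a joint passes its speed limit or range.

## Working session

There is one attempt and no reset: what is moved stays moved. The work goes in short steps, each a Python script; the robot and the scene stay as the last script left them, time stands still between calls to the robot, and variables do not carry over. Pictures are saved under pics/ and viewed, and the job is handed in when it is done.

```bash
ls && mkdir -p pics
python3 - <<'E'
from rig import robot
import cv2,numpy as np
for n in("scene","top"):
    p,d=robot.grab_frame(n); np.savez(f"pics/{n}0.npz",p=p,d=d)
    cv2.imwrite(f"pics/{n}0.png",cv2.cvtColor(p,cv2.COLOR_RGB2BGR))
    print(n,robot.camera_info(n),d.min(),d.max())
print(robot.read_t(),robot.read_tcp_rot())
E
```

```text
pics
scene {'vfov': 52.12620847489923, 'cx': 283.2370959923389, 'cy': 205.57237085786485, 'view': array([[ 0.58801487, -0.80884482, -0.00292835, -0.37323491],
       [-0.51308284, -0.37019786, -0.7744027 ,  0.28905339],
       [ 0.62528754,  0.45686279, -0.63268624,  0.83147341],
       [ 0.        ,  0.        ,  0.        ,  1.        ]])} 0.0 2.4610896
top {'vfov': 49.402647811427954, 'cx': 280.1673949577078, 'cy': 197.6337659595343, 'view': array([[-1.60816147e-02, -9.99870066e-01, -1.10986559e-03,
        -8.00412403e-02],
       [-9.83412473e-01,  1.60174663e-02, -1.80674704e-01,
         5.10653715e-01],
       [ 1.80669005e-01, -1.81408531e-03, -9.83542282e-01,
         1.21961904e+00],
       [ 0.00000000e+00,  0.00000000e+00,  0.00000000e+00,
         1.00000000e+00]])} 0.0 2.2417011
0.1 [[ 9.54763991e-01 -2.97364453e-01 -3.20621024e-04]
 [-2.97364596e-01 -9.54762854e-01 -1.47980485e-03]
 [ 1.33924317e-04  1.50820573e-03 -9.99998854e-01]]
```

View pics/scene0.png

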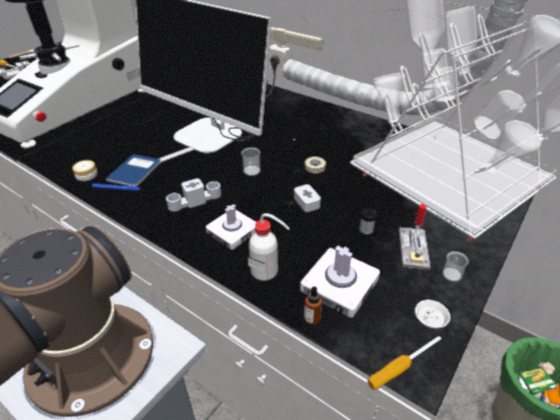

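View pics/top0.png

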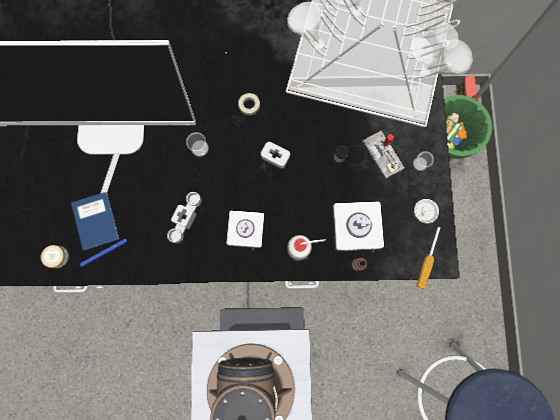

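Top view: spacer at (276,154), rotor at (184,218), two drives, a small one at (245,229) and a large one at (358,225). The dropper bottle is at (360,264), the wash bottle at (300,247), the lens can at (341,153) and the beakers at (197,145) and (424,160). Next I'll take close crops and measure.

```bash
cat > h.py <<'E'
import numpy as np,cv2
from rig import robot
class Cam:
    def __init__(s,n):
        c=robot.camera_info(n); s.f=210/np.tan(np.radians(c["vfov"]/2)); s.cx=c["cx"];s.cy=c["cy"];s.V=np.array(c["view"])
        s.R=s.V[:3,:3]; s.C=-s.R.T@s.V[:3,3]
    def plane(s,u,v,z):
        d=s.R.T@np.array([(u-s.cx)/s.f,(v-s.cy)/s.f,1.]); return s.C+d*(z-s.C[2])/d[2]
    def proj(s,P):
        q=s.R@np.asarray(P)+s.V[:3,3]; return s.cx+s.f*q[0]/q[2],s.cy+s.f*q[1]/q[2]
    def cloud(s,d):
        v,u=np.indices(d.shape); q=np.stack([(u-s.cx)/s.f*d,(v-s.cy)/s.f*d,d],-1)
        return (q-s.V[:3,3])@s.R
def snap(n,name):
    p,d=robot.grab_frame(n); np.savez(f"pics/{name}.npz",p=p,d=d); return p,d
def crop(p,u,v,r,k,name):
    c=p[max(0,v-r):v+r,max(0,u-r):u+r]; cv2.imwrite(f"pics/{name}.png",cv2.cvtColor(cv2.resize(c,None,fx=k,fy=k,interpolation=cv2.INTER_CUBIC),cv2.COLOR_RGB2BGR))
E
python3 - <<'E'
from h import *
z=np.load("pics/top0.npz");p,d=z["p"],z["d"]; c=Cam("top")
t=[]
for (u,v) in[(276,154),(184,218),(245,229),(358,225)]:
    r=30; t.append(cv2.resize(p[v-r:v+r,u-r:u+r],None,fx=5,fy=5,interpolation=cv2.INTER_CUBIC))
im=np.vstack([np.hstack(t[:2]),np.hstack(t[2:])]); cv2.imwrite("pics/crops0.png",cv2.cvtColor(im,cv2.COLOR_RGB2BGR))
W=c.cloud(d)
for n,(u,v) in dict(spacer=(276,154),rotor=(184,218),small=(245,229),large=(358,225)).items():
    Z=W[v-30:v+30,u-30:u+30,2]; print(n,np.percentile(Z,[5,50,90,97,99.5]).round(3), W[v,u].round(3))
print([ (n,c.plane(u,v,h).round(3)) for n,u,v,h in [("dropper",360,264,.1),("wash",300,247,.17),("can",341,153,.057),("beak",197,145,.0),("beak2",424,160,0)]])
E
```

```text
spacer [-0.003  0.002  0.027  0.033  1.292] [ 0.648 -0.078 -0.   ]
rotor [-0.003  0.002  0.032  0.057  0.061] [ 0.463  0.187 -0.002]
small [-0.003  0.003  0.029  0.035  0.085] [0.421 0.008 0.066]
large [-0.002  0.037  0.046  0.102  0.125] [ 0.427 -0.297  0.066]
[('dropper', array([ 0.322, -0.292,  0.1  ])), ('wash', array([ 0.363, -0.135,  0.17 ])), ('can', array([ 0.632, -0.261,  0.057])), ('beak', array([0.679, 0.154, 0.   ])), ('beak2', array([ 0.623, -0.51 ,  0.   ]))]
```

View pics/crops0.png

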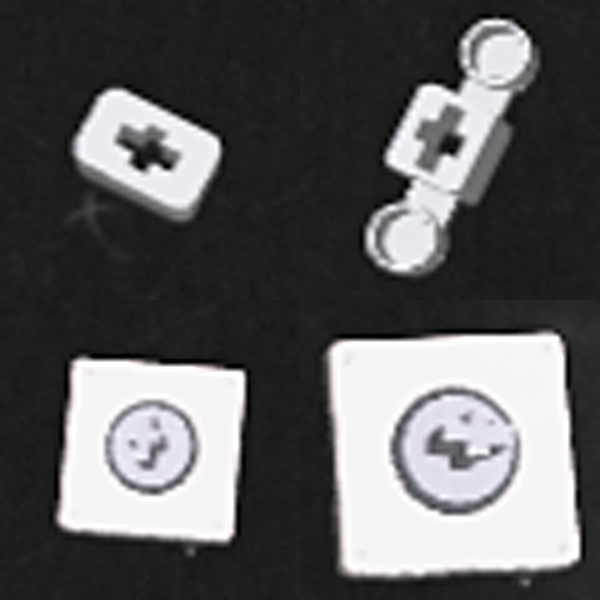

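Run:
```python
from h import *
z=np.load("pics/top0.npz");p,d=z["p"],z["d"]; c=Cam("top");W=c.cloud(d)
u,v,r=358,224,16
a=p[v-r:v+r,u-r:u+r].astype(float); a=np.clip((a-60)*1.3,0,255).astype(np.uint8)
lo=np.clip((p[v-r:v+r,u-r:u+r].astype(float)-150)*2.4,0,255).astype(np.uint8)
Z=np.clip(W[v-r:v+r,u-r:u+r,2]/.13*255,0,255).astype(np.uint8)
s=np.load("pics/scene0.npz")["p"]; sc=s[215:325,290:400]
ims=[cv2.resize(lo,(380,380),interpolation=0),cv2.resize(cv2.applyColorMap(Z,2),(380,380),interpolation=0)]
cv2.imwrite("pics/sp_top.png",np.hstack([cv2.cvtColor(ims[0],4),ims[1]]))
cv2.imwrite("pics/sp_scene.png",cv2.cvtColor(cv2.resize(sc,None,fx=5,fy=5,interpolation=cv2.INTER_CUBIC),4))
```

```text
(no output)
```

View pics/sp_top.png

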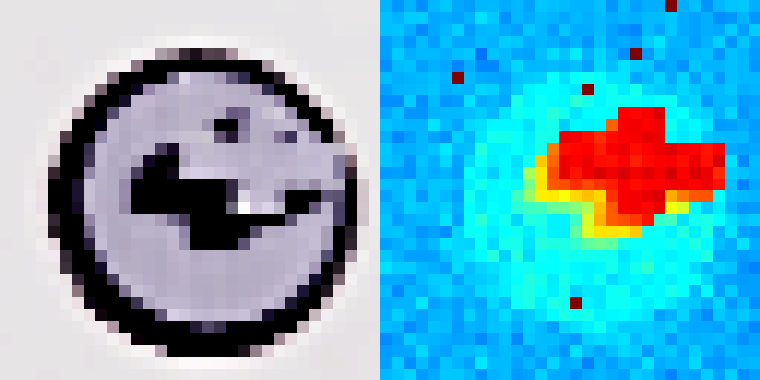

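View pics/sp_scene.png

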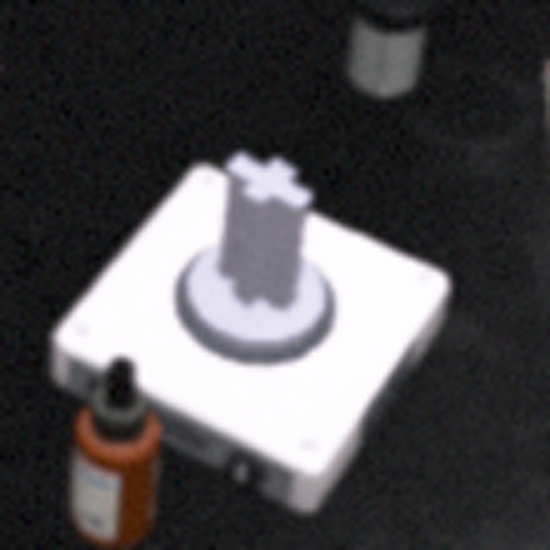

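```bash
cat > meas.py <<'E'
from h import *
def facepts(c,mask,h):
    cs,_=cv2.findContours(mask.astype(np.uint8),cv2.RETR_EXTERNAL,cv2.CHAIN_APPROX_NONE); k=max(cs,key=cv2.contourArea)[:,0]
    return np.array([c.plane(u,v,h)[:2] for u,v in k])
def pca(c,mask,h):
    v,u=np.nonzero(mask); P=np.array([c.plane(a,b,h)[:2] for a,b in zip(u,v)]); m=P.mean(0)
    w,V=np.linalg.eigh(np.cov((P-m).T)); e=V[:,1]; return m,np.degrees(np.arctan2(e[1],e[0]))%180,np.sqrt(w)
def rect(P):
    (cx,cy),(w,h),a=cv2.minAreaRect((P*1000).astype(np.float32))
    if w<h: a+=90;w,h=h,w
    return np.array([cx,cy])/1000,a%180,(w,h)
def win(shape,u,v,r):
    m=np.zeros(shape,bool); m[v-r:v+r,u-r:u+r]=1; return m
E
python3 - <<'E'
from meas import *
for cam in("top","scene"):
    z=np.load(f"pics/{cam}0.npz");p,d=z["p"],z["d"].copy(); c=Cam(cam);W=c.cloud(d);Z=W[...,2]; g=p.min(2); ok=d>0
    print(cam)
    def near(P,r): return ok&(np.hypot(W[...,0]-P[0],W[...,1]-P[1])<r)
    m=near((.427,-.297),.05)&(Z>.1)&(Z<.13); print(" tip",m.sum(),pca(c,m,.114), rect(facepts(c,m,.114)))
    print("   depth", W[m].mean(0).round(4))
    m=near((.648,-.078),.07)&(Z>.018)&(Z<.045)&(g>(215 if cam=="top" else 0)); print(" spacer",m.sum(),pca(c,m,.03),rect(facepts(c,m,.03)),W[m].mean(0).round(4))
    m=near((.463,.187),.05)&(Z>.047)&(Z<.075); print(" hub",m.sum(),pca(c,m,.056),rect(facepts(c,m,.056)),W[m].mean(0).round(4))
    m=near((.463,.187),.11)&(Z>.02)&(Z<.075); print(" rotor",m.sum(),pca(c,m,.034))
E
```

```text
top
 tip 93 (array([ 0.43046893, -0.30227598]), np.float64(86.9919403678287), array([0.00582387, 0.00964309])) (array([ 0.43038632, -0.30228244]), 89.0697250366211, (36.61124038696289, 23.541240692138672))
   depth [ 0.4306 -0.3024  0.1131]
 spacer 310 (array([ 0.64179787, -0.07559335]), np.float64(61.246766740416696), array([0.01478378, 0.02326966])) (array([ 0.64169202, -0.07576162]), 61.80723571777344, (74.23441314697266, 46.06974792480469)) [ 0.6415 -0.0756  0.0312]
 hub 226 (array([0.46314921, 0.18010444]), np.float64(136.52470486569007), array([0.01505086, 0.01565478])) (array([0.46266049, 0.18008685]), 152.64482879638672, (49.76692581176758, 47.1406135559082)) [0.4631 0.18   0.0563]
 rotor 459 (array([0.4639575 , 0.18174852]), np.float64(154.27693242157466), array([0.01519322, 0.03496827]))
scene
 tip 152 (array([ 0.42339898, -0.30718329]), np.float64(68.98251079571274), array([0.00735092, 0.01033155])) (array([ 0.4232955 , -0.30618805]), 29.050548553466797, (36.5445556640625, 32.832820892333984))
   depth [ 0.4276 -0.3052  0.1094]
 spacer 333 (array([ 0.63380113, -0.08155651]), np.float64(56.384778577515036), array([0.01541272, 0.02499769])) (array([ 0.634599  , -0.08067154]), 60.99758529663086, (85.66748046875, 53.250770568847656)) [ 0.6372 -0.0794  0.0269]
 hub 191 (array([0.45835244, 0.17520749]), np.float64(60.69147608024982), array([0.01534826, 0.01591201])) (array([0.45853479, 0.17497627]), 63.73493957519531, (53.116302490234375, 51.090065002441406)) [0.4614 0.1789 0.0526]
 rotor 598 (array([0.46191498, 0.1805831 ]), np.float64(159.31256988874281), array([0.0229478 , 0.03683607]))
```

Run:
```python
from meas import *
z=np.load("pics/top0.npz");p,d=z["p"],z["d"]; c=Cam("top");W=c.cloud(d);Z=W[...,2];g=p.min(2)
D=W[...,:2]-[.463,.180]; r=np.hypot(*np.moveaxis(D,-1,0))
C=[]
for s in(1,-1):
    m=(d>0)&(r>.036)&(r<.09)&(Z>.026)&(Z<.05)&(s*D[...,1]>0)&(np.hypot(W[...,0]-.463,W[...,1]-.18)<.09)
    P=facepts(c,m,.034); (x,y),R=cv2.minEnclosingCircle((P*1000).astype(np.float32)); C.append([x,y]); print(m.sum(),x,y,R,P.mean(0))
C=np.array(C); print("mid",C.mean(0),"sep",np.hypot(*(C[0]-C[1])),"yaw",np.degrees(np.arctan2(*(C[0]-C[1])[::-1])))
# shoulder: colour disc
m=win(g.shape,358,226,18)&(Z<.06)&(Z>.03)&(g<215)
P=facepts(c,m,.048); print("shoulder",rect(P), cv2.minEnclosingCircle((P*1000).astype(np.float32)))
# spindle edges with tip mask: long tooth yaw from moments of far pixels
m=win(g.shape,358,222,18)&(Z>.1)&(Z<.13)
print((m[208:240,342:376]*1))
```

```text
62 412.20263671875 204.55816650390625 19.225183486938477 [0.41179625 0.20500021]
57 513.7689819335938 155.6744842529297 19.64182472229004 [0.51406905 0.15537484]
mid [462.98580933 180.11632538] sep 112.71795274363022 yaw 154.29857952318184
shoulder (array([ 0.43085968, -0.30171686]), 177.5864715576172, (69.28065490722656, 68.55045318603516)) ((430.453369140625, -301.81292724609375), 35.822879791259766)
[[0 0 0 ... 0 0 0]
 [0 0 0 ... 0 0 0]
 [0 0 0 ... 0 0 0]
 ...
 [0 0 0 ... 0 0 0]
 [0 0 0 ... 0 0 0]
 [0 0 0 ... 0 0 0]]
```

```bash
cat >> h.py <<'E'
def rot(deg):
    c,s=np.cos(np.radians(deg)),np.sin(np.radians(deg)); return np.array([[-s,c,0],[c,s,0],[0,0,-1.]])
# check: columns x=(-s,c,0) y=(c,s,0) z=(0,0,-1)
E
python3 - <<'E'
from h import *
def R(deg):
    c,s=np.cos(np.radians(deg)),np.sin(np.radians(deg)); return np.array([[-s,c,0],[c,s,0],[0,0,-1.]])
print(np.linalg.det(R(30)))
for nm,P,ys in [("spX",(.6415,-.0757,.1),(61.5,-118.5)),("spY",(.6415,-.0757,.007),(151.5,-28.5)),("spin",(.4305,-.302,.13),(-3,177)),("rotX",(.463,.18,.04),(154.3,-25.7)),("rotY",(.463,.18,.02),(64.3,-115.7)),("spin2",(.4305,-.302,.2),(-3,177)),("way",(.45,.1,.3),(61.5,-118.5)),]:
    for y in ys:
        q=robot.ik(P,R(y)); print(nm,y,None if q is None else np.round(q,1))
W=Cam("top").cloud(np.load("pics/top0.npz")["d"]).reshape(-1,3); W=W[np.isfinite(W).all(1)]
W=W[(W[:,2]>.12)&(W[:,2]<.8)&(W[:,0]<1)&(W[:,0]>.25)]
for y0 in np.arange(-.6,.9,.1):
    k=W[(W[:,1]>y0)&(W[:,1]<y0+.1)]
    if len(k)>3:print(y0.round(1),len(k),k[:,0].min().round(3),np.percentile(k[:,0],5).round(3),k[:,2].max().round(2))
E
```

```text
1.0
spX 61.5 [  10.5   22.2  -10.7    0.   -57.1 -129. ]
spX -118.5 [ 10.5  22.2 -10.7   0.  -57.1  51. ]
spY 151.5 [ 10.5  27.8 -15.7   0.  -46.4 -39. ]
spY -28.5 [ 10.5  27.8 -15.7   0.  -46.4 141. ]
spin -3 [ -13.7    9.9  -23.7    0.   -56.3 -169.3]
spin 177 [-13.7   9.9 -23.7   0.  -56.3  10.7]
rotX 154.3 [ 44.   13.7 -33.3   0.  -43.  -69.7]
rotX -25.7 [ 44.   13.7 -33.3   0.  -43.  110.3]
rotY 64.3 [  44.    15.4  -34.5    0.   -40.1 -159.7]
rotY -115.7 [ 44.   15.4 -34.5   0.  -40.1  20.3]
spin2 -3 [ -13.7    6.5  -18.     0.   -65.5 -169.3]
spin2 177 [-13.7   6.5 -18.    0.  -65.5  10.7]
way 61.5 [  37.1   -3.3  -15.1    0.   -78.2 -155.6]
way -118.5 [ 37.1  -3.3 -15.1   0.  -78.2  24.4]
-0.6 561 0.758 0.761 0.33
-0.5 2402 0.761 0.774 0.43
-0.4 399 0.647 0.654 0.42
-0.3 910 0.805 0.812 0.45
-0.2 1344 0.355 0.37 0.34
0.1 2383 0.701 0.71 0.43
0.2 3618 0.703 0.71 0.43
0.3 3589 0.704 0.712 0.43
0.4 3519 0.705 0.713 0.43
0.5 1844 0.706 0.712 0.4
0.6 283 0.708 0.71 0.22
```

```bash
python3 - <<'E'
import re
s=open('h.py').read(); print(s[-300:])
E
python3 - <<'E'
from h import *
W=Cam("top").cloud(np.load("pics/top0.npz")["d"]).reshape(-1,3)
S=Cam("scene").cloud(np.load("pics/scene0.npz")["d"]).reshape(-1,3)
for W in(W,S):
    k=W[(W[:,2]>.12)&(W[:,2]<.6)&(W[:,0]<.9)&(W[:,0]>.55)&(W[:,1]>-.05)&(W[:,1]<.35)]
    for y0 in np.arange(-.05,.35,.025):
        a=k[(k[:,1]>=y0)&(k[:,1]<y0+.025)]
        if len(a)>2: print(y0.round(3),len(a),np.percentile(a[:,0],[3,50]).round(3),np.percentile(a[:,2],[3,97]).round(3))
    b=W[(abs(W[:,0]-.363)<.08)&(abs(W[:,1]+.13)<.07)&(W[:,2]>.1)&(W[:,2]<.25)]; print("bottle",np.percentile(b,[1,99],axis=0).round(3))
E
```

```text
u-r):u+r]; cv2.imwrite(f"pics/{name}.png",cv2.cvtColor(cv2.resize(c,None,fx=k,fy=k,interpolation=cv2.INTER_CUBIC),cv2.COLOR_RGB2BGR))
def rot(deg):
    c,s=np.cos(np.radians(deg)),np.sin(np.radians(deg)); return np.array([[-s,c,0],[c,s,0],[0,0,-1.]])
# check: columns x=(-s,c,0) y=(c,s,0) z=(0,0,-1)

0.125 584 [0.708 0.743] [0.134 0.428]
0.15 903 [0.707 0.742] [0.133 0.427]
0.175 896 [0.708 0.743] [0.133 0.427]
0.2 911 [0.708 0.743] [0.133 0.428]
0.225 899 [0.708 0.744] [0.133 0.427]
0.25 891 [0.709 0.744] [0.134 0.428]
0.275 917 [0.709 0.744] [0.134 0.427]
0.3 901 [0.709 0.744] [0.133 0.427]
0.325 901 [0.71  0.744] [0.132 0.427]
bottle [[ 0.345 -0.192  0.101]
 [ 0.396 -0.112  0.18 ]]
0.125 669 [0.708 0.74 ] [0.132 0.419]
0.15 812 [0.708 0.738] [0.131 0.419]
0.175 788 [0.708 0.738] [0.131 0.418]
0.2 775 [0.707 0.739] [0.13  0.418]
0.225 742 [0.708 0.739] [0.131 0.419]
0.25 729 [0.708 0.74 ] [0.13  0.418]
0.275 699 [0.709 0.74 ] [0.131 0.418]
0.3 680 [0.709 0.74 ] [0.131 0.419]
0.325 677 [0.71 0.74] [0.13  0.418]
bottle [[ 0.346 -0.191  0.1  ]
 [ 0.389 -0.118  0.175]]
```

Run:
```python
from h import *
robot.goto((.45,.1,.3),rot(-118.5)); print(robot.read_t())
robot.goto((.55,-.0757,.2),rot(-118.5)); print(robot.read_t(),robot.read_position())
p,d=snap("scene","s1"); cv2.imwrite("pics/s1.png",cv2.cvtColor(p,4))
p,d=snap("top","t1"); cv2.imwrite("pics/t1.png",cv2.cvtColor(p,4))
print(robot.read_qpos(),robot.read_force())
```

```text
2.275
3.175 [ 0.55025504 -0.07533443  0.20009667]
[ 1.24847000e+01  9.24331950e+00 -1.46119600e+01  1.07035162e-03
 -6.60594204e+01  4.90949834e+01] [-0.16936571  0.28343994 -0.14274313]
```

View pics/s1.png

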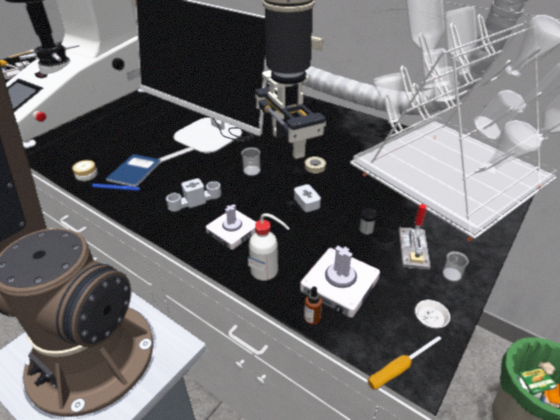

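View pics/t1.png

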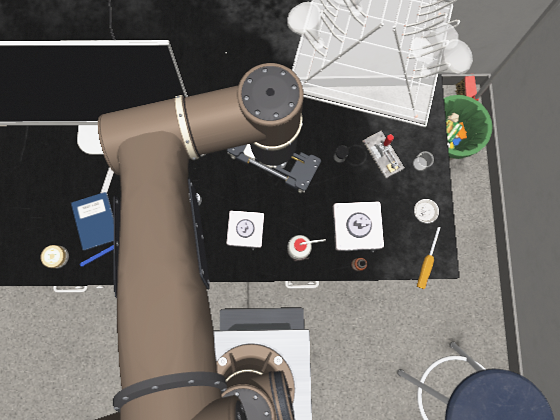

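Run:
```python
from h import *
W=Cam("top").cloud(np.load("pics/t1.npz")["d"])
for u,v in [(270,90),(215,120),(150,125),(125,145),(165,250),(270,165),(165,110),(110,130)]: print((u,v),W[v,u].round(3))
W=Cam("scene").cloud(np.load("pics/s1.npz")["d"])
for v in range(5,155,12): print(v,W[v,290].round(3),end=' ')
```

```text
(270, 90) [ 0.553 -0.075  0.67 ]
(215, 120) [0.516 0.007 0.651]
(150, 125) [0.509 0.101 0.654]
(125, 145) [0.479 0.136 0.655]
(165, 250) [0.319 0.049 0.752]
(270, 165) [ 0.506 -0.069  0.423]
(165, 110) [0.532 0.08  0.653]
(110, 130) [0.501 0.159 0.656]
5 [ 0.516 -0.103  0.542] 17 [ 0.514 -0.105  0.522] 29 [ 0.516 -0.104  0.501] 41 [ 0.515 -0.105  0.479] 53 [ 0.516 -0.104  0.457] 65 [ 0.516 -0.104  0.433] 77 [ 0.53  -0.095  0.402] 89 [ 0.544 -0.085  0.369] 101 [ 0.54  -0.088  0.344] 113 [ 0.541 -0.087  0.315] 125 [ 0.475 -0.134  0.33 ] 137 [ 0.476 -0.133  0.302] 149 [ 0.843  0.124 -0.004]
```

Run:
```python
from h import *
robot.goto((.6415,-.0757,.09),rot(-118.5))
robot.servo_line((.6415,-.0757,.008),speed=.1); print(robot.read_position(),robot.read_force())
robot.move_gripper(0.0); print("w",robot.read_grip_width()*.088,robot.read_force(),robot.read_t())
robot.move_gripper(1.0)
robot.servo_line((.6415,-.0757,.065),speed=.15)
p,d=snap("scene","s2"); cv2.imwrite("pics/s2.png",cv2.cvtColor(p[100:300,150:450],4)); print(robot.read_t())
```

```text
[ 0.64208487 -0.07568663  0.00876242] [-0.09459719 -0.29890637 -0.27632086]
w 0.00019728683303509207 [-0.24843327  0.43055989 -0.33488209] 6.2917
8.3167
```

View pics/s2.png

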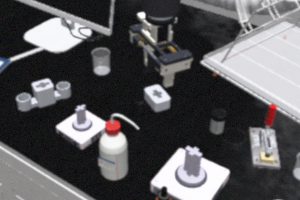

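Run:
```python
from h import *
for n in("scene","top"):
    c=Cam(n); print(n,c.proj((.6415,-.0757,.065)),c.proj((.6415,-.0757,.015)),c.proj((.55,-.0757,.2)))
p,d=np.load("pics/s2.npz").values(); crop(p,300,170,60,8,"s2c")
p,d=snap("top","t2"); cv2.imwrite("pics/t2.png",cv2.cvtColor(cv2.resize(p[60:240,180:420],None,fx=3,fy=3),4))
print(robot.read_position(),robot.read_tcp_rot())
```

```text
scene (np.float64(307.36686047563495), np.float64(182.41290433845435)) (np.float64(306.77750406545545), np.float64(197.0173005757609)) (np.float64(287.8162819015821), np.float64(154.77374037794476))
top (np.float64(274.87593934833126), np.float64(149.82915543395137)) (np.float64(275.09212011486426), np.float64(154.73125800222954)) (np.float64(274.70962133497926), np.float64(170.1492824677489))
[ 0.64069788 -0.07571691  0.06406948] [[ 8.78697068e-01 -4.77377363e-01 -1.52167738e-03]
 [-4.77377842e-01 -8.78698124e-01  5.44007228e-05]
 [-1.36306473e-03  6.78613308e-04 -9.99998841e-01]]
```

View pics/s2c.png

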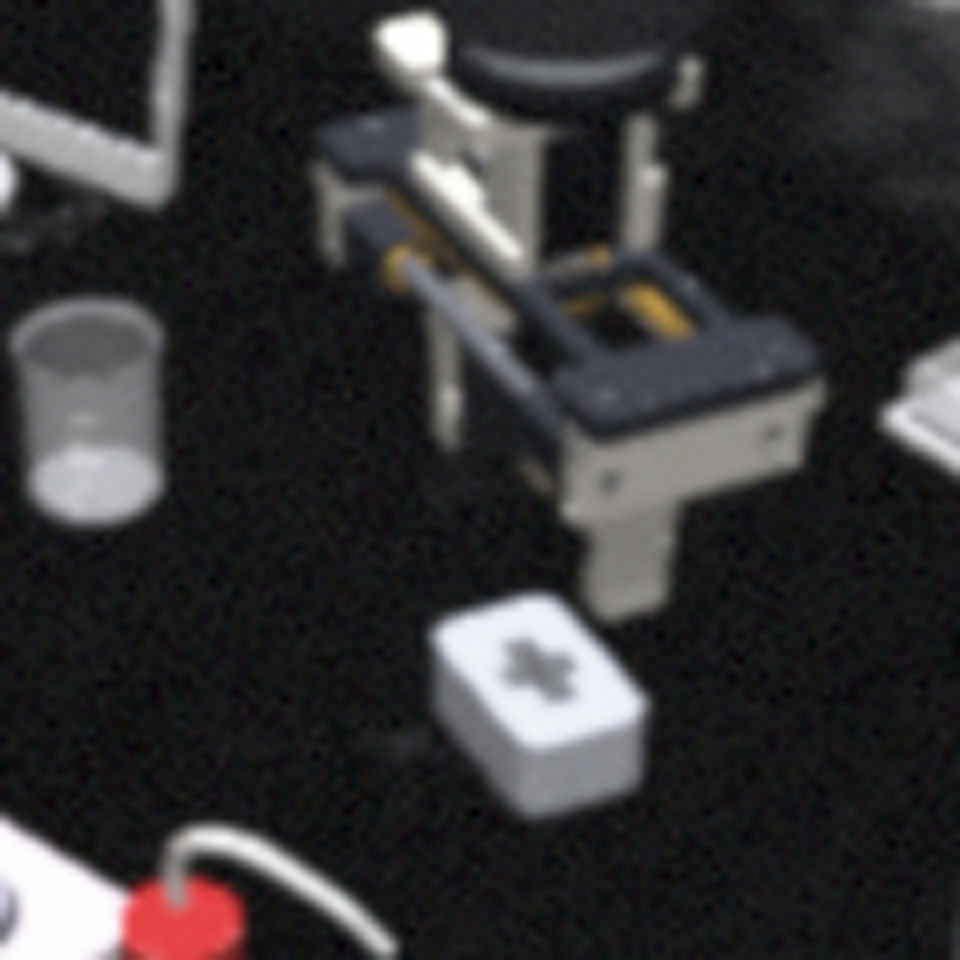

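View pics/t2.png

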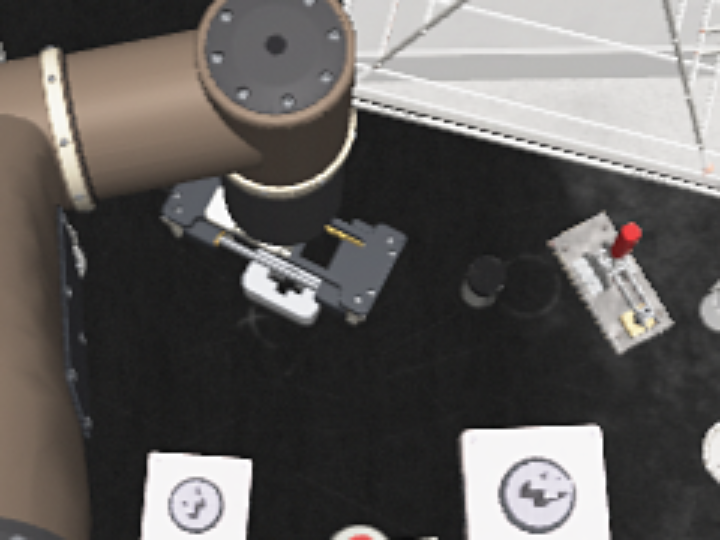

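Run:
```python
from h import *
p,d=np.load("pics/s2.npz").values(); c=Cam("scene"); W=c.cloud(d)
P=lambda x,y:(240+x/8,110+y/8)
for x,y in [(625,600),(625,560),(640,590),(445,440),(445,400),(700,450),(690,390),(540,665),(540,620),(600,740)]:
    u,v=P(x,y); u,v=int(u),int(v); print((u,v),W[v,u].round(4))
```

```text
(318, 185) [ 0.6093 -0.1281  0.0983]
(318, 180) [ 0.6093 -0.1273  0.1137]
(320, 183) [ 0.6162 -0.1296  0.1012]
(295, 165) [ 0.7725  0.0547 -0.0012]
(295, 160) [ 0.6592 -0.0221  0.1069]
(327, 166) [ 0.6022 -0.1541  0.1705]
(326, 158) [ 0.5952 -0.1537  0.1968]
(307, 193) [ 0.6514 -0.0697  0.0201]
(307, 187) [ 0.6675 -0.0588  0.0264]
(315, 202) [ 0.6295 -0.1101  0.0213]
```

Run:
```python
from h import *
c=Cam("scene")
for o in(.8,.5,0.0):
    robot.move_gripper(o)
    p,d=snap("scene",f"s3_{int(o*10)}"); crop(p,300,170,40,7,f"s3_{int(o*10)}"); print(o,robot.read_grip_width(),robot.read_t())
a=[cv2.imread(f"pics/s3_{k}.png")[:, :400] for k in(8,0)]
cv2.imwrite("pics/s3.png",np.hstack([cv2.resize(x,(390,546)) for x in a]))
W=c.cloud(d); 
for v in range(150,200,3): print(v,W[v,307].round(3),p[v,307])
```

```text
0.8 0.7992936006987335 8.9833
0.5 0.5021292036637848 9.7167
0.0 0.004618816217627511 10.6417
150 [ 0.604 -0.094  0.193] [45 45 47]
153 [ 0.606 -0.093  0.183] [76 69 58]
156 [ 0.604 -0.095  0.175] [121  99  60]
159 [ 0.596 -0.101  0.173] [127 126 131]
162 [ 0.591 -0.104  0.169] [ 98  99 104]
165 [ 0.625 -0.083  0.133] [119 118 112]
168 [ 0.629 -0.081  0.121] [122 117 114]
171 [ 0.626 -0.083  0.114] [125 123 118]
174 [ 0.626 -0.083  0.104] [141 136 130]
177 [ 0.626 -0.083  0.095] [120 118 111]
180 [ 0.728 -0.02  -0.001] [32 34 32]
183 [ 0.716 -0.028 -0.002] [45 43 48]
186 [ 0.667 -0.059  0.03 ] [235 238 246]
189 [ 0.658 -0.065  0.028] [231 233 242]
192 [ 0.651 -0.07   0.024] [128 130 135]
195 [ 0.654 -0.068  0.01 ] [136 138 145]
198 [ 0.624 -0.087  0.028] [232 235 243]
```

View pics/s3.png

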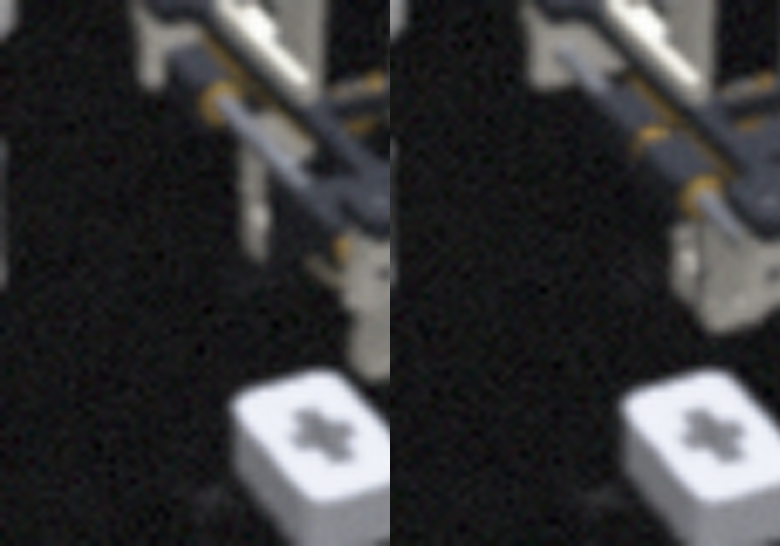

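Run:
```python
from h import *
c=Cam("scene"); d=np.load("pics/s1.npz")["d"]; W=c.cloud(d)
print(c.proj((.524,-.123,.2)),c.proj((.524,-.123,.226)))
for v in range(140,164,2): print(v,W[v,299].round(3))
d=np.load("pics/s3_0.npz")["d"]; p=np.load("pics/s3_0.npz")["p"]; W=c.cloud(d)
T=np.array([.6407,-.0757,.0641]); R=rot(-118.5)
L=(W-T)@R  # tool coords
m=(d>0)&(L[...,2]>-.14)&(L[...,2]<.02)&(abs(L[...,0])<.06)&(abs(L[...,1])<.12)
for z0 in np.arange(-.14,.02,.01):
    k=L[m&(L[...,2]>=z0)&(L[...,2]<z0+.01)]
    if len(k): print(z0.round(3),len(k),"x",k[:,0].min().round(3),k[:,0].max().round(3),"y",k[:,1].min().round(3),k[:,1].max().round(3))
```

```text
(np.float64(298.0947853233549), np.float64(166.36996666412176)) (np.float64(298.3153361329929), np.float64(156.69244396022015))
140 [ 0.491 -0.146  0.293]
142 [ 0.516 -0.129  0.27 ]
144 [ 0.517 -0.128  0.264]
146 [ 0.518 -0.128  0.259]
148 [ 0.518 -0.128  0.254]
150 [ 0.519 -0.128  0.247]
152 [ 0.52  -0.127  0.242]
154 [ 0.518 -0.129  0.238]
156 [ 0.52  -0.128  0.232]
158 [ 0.814  0.068 -0.002]
160 [ 0.803  0.06  -0.001]
162 [ 0.795  0.055 -0.002]
-0.14 558 x -0.039 0.039 y -0.101 0.099
-0.13 222 x -0.039 0.038 y -0.091 0.098
-0.12 304 x -0.039 0.04 y -0.092 0.097
-0.11 237 x -0.039 0.04 y -0.087 0.09
-0.1 131 x -0.039 0.04 y -0.087 0.091
-0.09 1 x 0.026 0.026 y 0.085 0.085
-0.08 7 x -0.011 -0.008 y 0.004 0.021
-0.07 21 x -0.011 -0.005 y -0.007 0.021
-0.06 26 x -0.011 -0.003 y -0.016 0.019
-0.05 27 x -0.011 -0.002 y -0.017 0.016
-0.04 35 x -0.011 0.01 y -0.015 0.017
-0.03 7 x -0.009 0.013 y -0.008 0.014
```

The fingertips really sit about 26 mm above the reported TCP. The gripper body starts at −92 mm instead of −66 mm, and the lateral position agrees. I'll correct z by that amount and check it by touch.

```bash
cat >> h.py <<'E'
DZ=-.0265
E
python3 - <<'E'
from h import *
print(robot.ik((.6415,-.0757,-.018),rot(-118.5)))
robot.move_gripper(1.0)
for z in (.016,.011):
    robot.servo_line((.6415,-.0757,z+DZ),speed=.12); print(z,robot.read_position(),robot.read_force().round(2))
robot.move_gripper(0.0); print("w",robot.read_grip_width()*88,robot.read_force(),robot.read_position(),robot.read_t())
E
```

```text
[ 1.05430504e+01  2.95912820e+01 -1.68026757e+01  2.54444375e-14
 -4.36060422e+01  5.09569496e+01]
0.016 [ 0.6420355  -0.07570655 -0.00996974] [ 1.28 -0.07  0.78]
0.011 [ 0.64158705 -0.07567431 -0.01520685] [0.64 0.84 0.79]
w 76.26270449304045 [-0.87915546 -0.33239624  2.15694316] [ 0.64165823 -0.0757045  -0.01518937] 13.475
```

Run:
```python
from h import *
x,y=.6415,-.0757
robot.move_gripper(1.0)
robot.servo_line((x,y,.045+DZ),speed=.15)
robot.goto((x,y,.045+DZ),rot(151.5))
robot.servo_line((x,y,.008+DZ),speed=.12); print(robot.read_position(),robot.read_force().round(2))
robot.move_gripper(0.0); print("w",robot.read_grip_width()*88,robot.read_force(),robot.read_position(),robot.read_tcp_rot()[:,1],robot.read_t())
robot.servo_line((x,y,.18+DZ),speed=.2); print(robot.read_force(),robot.read_ft_torque(),robot.read_t(),robot.read_grip_width()*88)
```

```text
[ 0.64131498 -0.07582875 -0.01878347] [-0.57 -0.78  0.54]
w 48.024817017250754 [-2.40244643  0.32326535  2.11517971] [ 0.64139597 -0.07567106 -0.01834349] [-8.78848840e-01  4.77100307e-01  1.18618127e-04] 16.925
[-0.0794754  -0.3530326  -3.89517561] [ 0.13587125 -0.06772847 -0.01922282] 17.9333 47.61309302338626
```

Run:
```python
from h import *
X,Y=.4305,-.302
robot.goto((X,Y,.150),rot(177.5)); 
robot.servo_line((X,Y,.108),speed=.12); print(robot.read_position(),robot.read_t(),robot.read_force().round(2))
p,d=snap("scene","s4"); crop(p,343,250,50,8,"s4")
p,d=snap("top","t4"); crop(p,358,225,35,10,"t4")
```

```text
[ 0.43107009 -0.30183079  0.10804247] 19.6167 [ 0.57  1.03 -1.88]
```

View pics/s4.png

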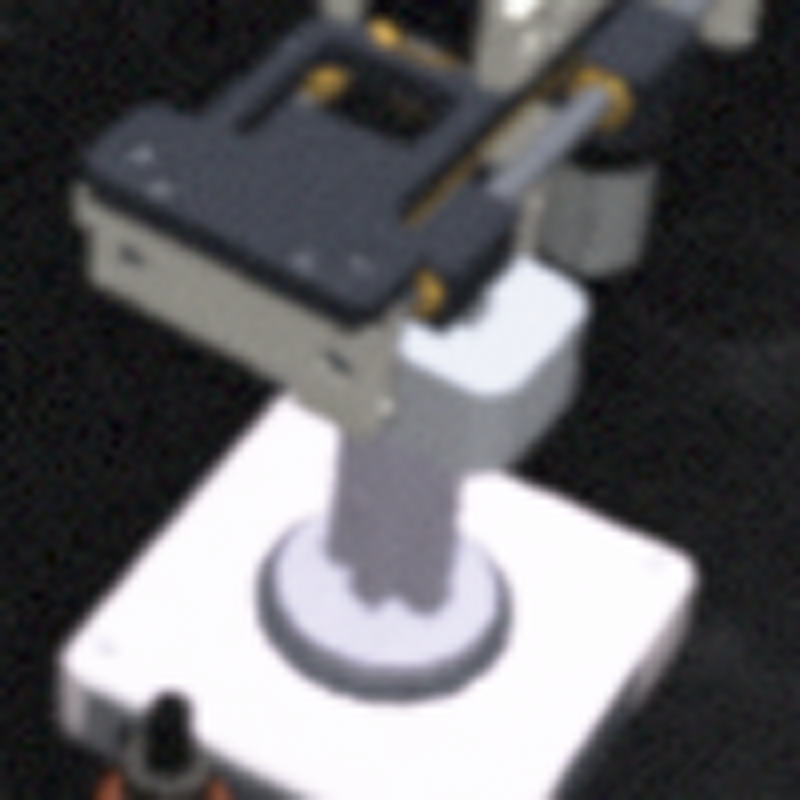

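View pics/t4.png

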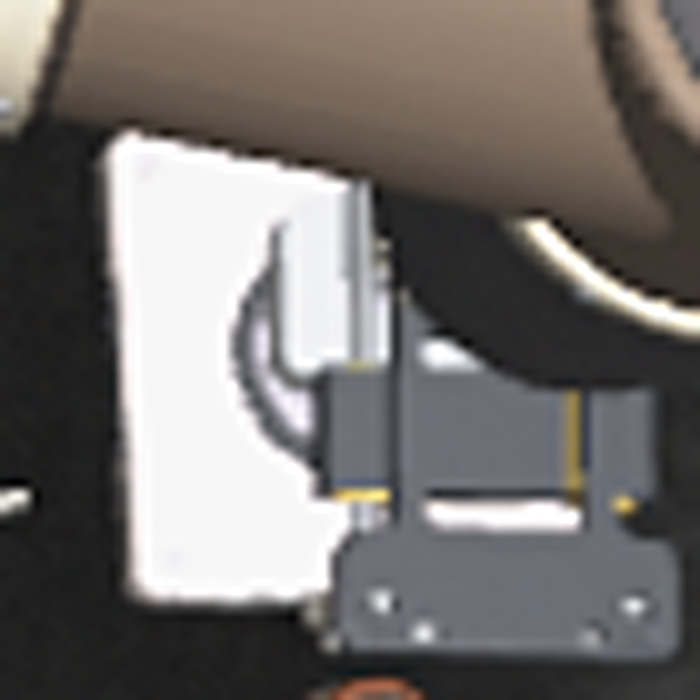

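```bash
cat >> h.py <<'E'
def overlay(cam,f,u,v,r,k,ctr,yaw,lx,ly,z0,z1,name):
    c=Cam(cam); p=np.load(f"pics/{f}.npz")["p"]; im=cv2.cvtColor(cv2.resize(p[v-r:v+r,u-r:u+r],None,fx=k,fy=k,interpolation=cv2.INTER_CUBIC),4)
    a=np.radians(yaw); e=np.array([np.cos(a),np.sin(a)]); n=np.array([-e[1],e[0]])
    for z,col in((z0,(0,255,0)),(z1,(0,0,255))):
        q=[]
        for sx,sy in((1,1),(-1,1),(-1,-1),(1,-1)):
            P=np.array(ctr)+sx*lx/2*e+sy*ly/2*n; U,Vv=c.proj((*P,z)); q.append([(U-u+r+.5)*k,(Vv-v+r+.5)*k])
        cv2.polylines(im,[np.int32(q)],True,col,1)
    return im
E
python3 - <<'E'
from h import *
P=(.43107,-.30183)
a=overlay("scene","s4",343,245,38,10,P,87.5,.076,.048,.1263,.1563,"")
cv2.imwrite("pics/o4s.png",a[:600])
b=overlay("top","t4",358,225,30,10,P,87.5,.076,.048,.1263,.1563,"")
cv2.imwrite("pics/o4t.png",b)
E
```

```text
(no output)
```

View pics/o4s.png

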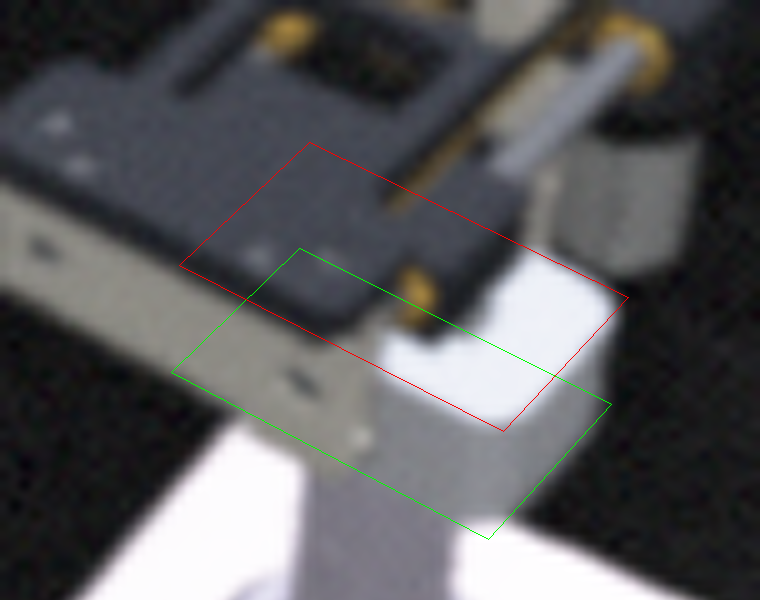

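View pics/o4t.png

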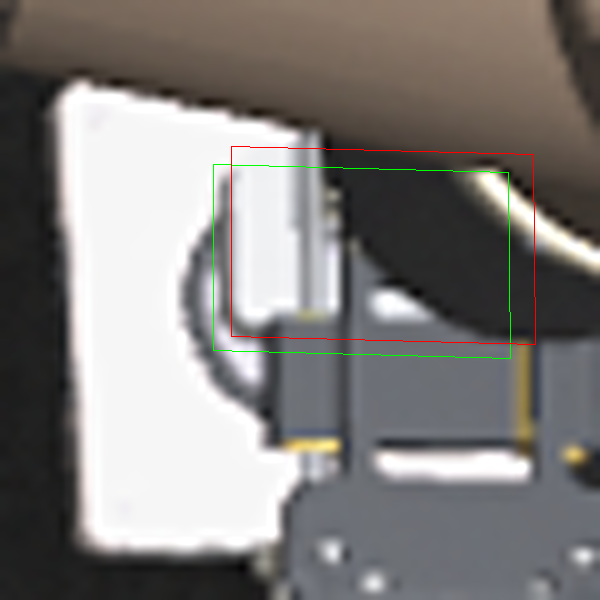

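Run:
```python
from h import *
X,Y=.4305,-.302
f0=robot.read_force(); print(f0.round(2))
for z in (.100,.097,.095,.093,.091,.088):
    robot.servo_line((X,Y,z),speed=.05); f=robot.read_force()-f0; t=robot.read_ft_torque(); print(z,robot.read_position().round(4),f.round(2),t.round(2),robot.read_t())
    if f[2]>6: break
```

```text
[-0.03 -0.55 -2.8 ]
0.1 [ 0.4302 -0.3019  0.0998] [-0.42  0.77  0.05] [ 0.08 -0.08  0.03] 20.025
0.097 [ 0.4303 -0.302   0.0968] [-0.14  0.97  0.25] [ 0.07 -0.    0.  ] 20.275
0.095 [ 0.4304 -0.302   0.0949] [-0.48 -0.09  1.15] [ 0.03 -0.11 -0.03] 20.525
0.093 [ 0.4305 -0.302   0.0929] [ 0.76 -0.54 -0.35] [-0.16 -0.09 -0.01] 20.775
0.091 [ 0.4304 -0.302   0.0909] [0.59 0.45 0.13] [-0.24 -0.12 -0.06] 21.025
0.088 [ 0.4304 -0.302   0.0878] [-0.37 -1.2  -0.19] [-0.41 -0.17 -0.04] 21.275
```

Run:
```python
from h import *
X,Y=.4305,-.3026
for z in (.085,.08,.074,.068,.062,.056,.050):
    robot.servo_line((X,Y,z),speed=.05); f=robot.read_force(); t=robot.read_ft_torque(); print(z,robot.read_position().round(4),f.round(2),t.round(2),robot.read_t())
    if f[2]>5 or abs(t[:2]).max()>2: break
```

```text
0.085 [ 0.4302 -0.3025  0.0847] [ 0.59  0.55 -3.31] [ 0.08 -0.03 -0.01] 21.525
0.08 [ 0.4302 -0.3025  0.0795] [-0.82  0.48 -2.19] [ 0.12 -0.05 -0.  ] 21.775
0.074 [ 0.4303 -0.3025  0.0736] [-0.69 -0.38 -2.54] [ 0.1  -0.06  0.03] 22.0417
0.068 [ 0.4303 -0.3025  0.0676] [ 0.28 -0.51 -1.94] [ 0.07 -0.05  0.01] 22.3083
0.062 [ 0.4303 -0.3025  0.0616] [ 0.32 -0.19 -2.01] [ 0.13 -0.05  0.07] 22.575
0.056 [ 0.4303 -0.3025  0.0556] [ 1.07  0.16 -2.49] [ 0.09 -0.06 -0.01] 22.8417
0.05 [ 0.4303 -0.3025  0.0496] [-0.26 -1.1  -2.2 ] [ 0.08 -0.07  0.02] 23.1083
```

Run:
```python
from h import *
X,Y=.4305,-.3026
for z in (.040,.034,.032,.031,.030,.029,.028):
    robot.servo_line((X,Y,z),speed=.05); f=robot.read_force(); t=robot.read_ft_torque(); print(z,robot.read_position().round(4),f.round(2),t.round(2),robot.read_t())
    if f[2]>4 or abs(t[:2]).max()>2: break
```

```text
0.04 [ 0.4302 -0.3025  0.0395] [ 0.86 -1.01 -2.88] [ 0.05 -0.09 -0.01] 23.4583
0.034 [ 0.4303 -0.3025  0.0336] [-0.2   0.68 -1.97] [ 0.07 -0.05 -0.  ] 23.725
0.032 [ 0.4305 -0.3026  0.032 ] [ 0.11  0.07 -1.67] [ 0.08 -0.02  0.04] 23.975
0.031 [ 0.4305 -0.3026  0.031 ] [-0.06  0.06 -2.28] [ 0.1  -0.05 -0.05] 24.225
0.03 [ 0.4304 -0.3026  0.0299] [-0.48  0.2  -2.05] [ 0.04 -0.01  0.01] 24.475
0.029 [ 0.4307 -0.3027  0.0296] [-1.4   2.84  4.75] [ 0.76  0.69 -0.04] 24.725
```

Run:
```python
from h import *
X,Y=.4305,-.3026
robot.move_gripper(1.0); print(robot.read_force().round(2))
robot.servo_line((X,Y,.12),speed=.2)
robot.goto((.45,-.05,.2),rot(165)); print(robot.read_t())
p,d=snap("scene","s5"); crop(p,343,250,40,8,"s5")
p,d=snap("top","t5"); crop(p,358,225,30,10,"t5")
x,y=.463,.180
robot.goto((x,y,.12),rot(154.3)); 
robot.servo_line((x,y,.0405+DZ),speed=.15); print(robot.read_position(),robot.read_force().round(2),robot.read_t())
robot.move_gripper(0.0); print("w",robot.read_grip_width()*88,robot.read_force().round(2),robot.read_position(),robot.read_t())
```

```text
[-0.22 -0.15  0.37]
27.2167
[0.46366702 0.18001482 0.01477388] [0.05 0.43 0.32] 29.1417
w 49.73156261033385 [-2.55  1.37  2.59] [0.46292184 0.18007952 0.01409559] 29.8417
```

View pics/s5.png

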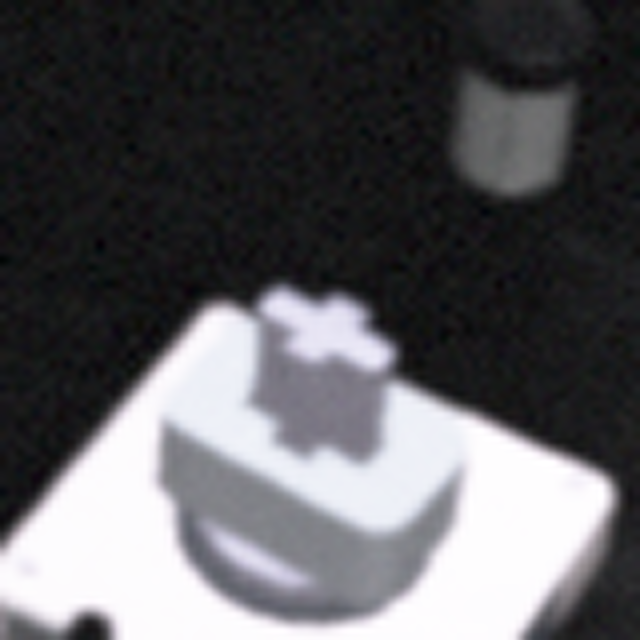

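View pics/t5.png

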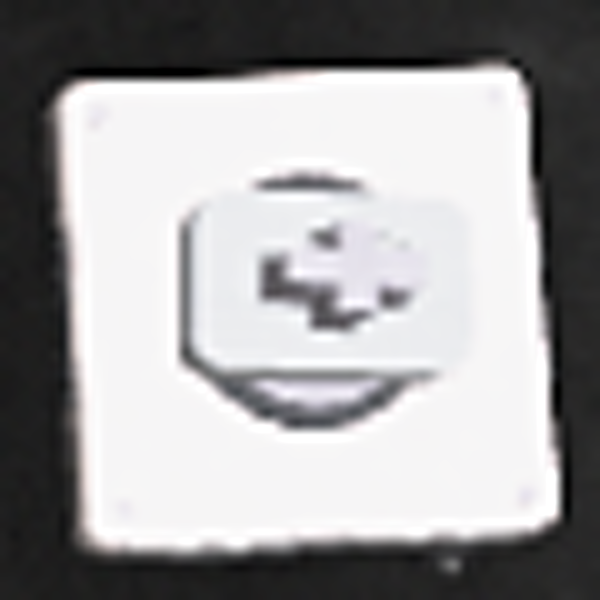

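Crops: the spacer lies flat on the shoulder disc, with the spindle cross standing out above it (scene crop around (345,250), top crop around (358,225)). The hub was squeezed to 49.7 mm, matching its given 50 mm. Next I'll grasp it across y.

Run:
```python
from meas import *
z=np.load("pics/t5.npz");p,d=z["p"],z["d"]; c=Cam("top");W=c.cloud(d);Z=W[...,2]
n=np.hypot(W[...,0]-.43,W[...,1]+.302)
m=(n<.05)&(Z>.1)&(Z<.13); print("tip",m.sum(),pca(c,m,.114))
m=(n<.06)&(Z>.065)&(Z<.092); print("spacer",m.sum(),rect(facepts(c,m,.078)),np.median(Z[m]))
x,y=.463,.180
robot.move_gripper(1.0)
robot.servo_line((x,y,.075+DZ),speed=.15)
robot.goto((x,y,.075+DZ),rot(-115.7))
robot.servo_line((x,y,.020+DZ),speed=.12); print(robot.read_position(),robot.read_force().round(2))
robot.move_gripper(0.0); print("w",robot.read_grip_width()*88,robot.read_force().round(2),robot.read_position(),robot.read_t())
robot.servo_line((x,y,.21+DZ),speed=.2); print(robot.read_force().round(2),robot.read_ft_torque().round(2),robot.read_t(),robot.read_grip_width()*88)
p,d=snap("scene","s6"); crop(p,200,150,70,8,"s6")
```

```text
tip 90 (array([ 0.43066698, -0.30191053]), np.float64(88.43390751827776), array([0.00577145, 0.00970204]))
spacer 428 (array([ 0.43109488, -0.30240656]), 89.0692138671875, (77.95942687988281, 48.46525955200195)) 0.0788868211888672
[ 0.46321146  0.18006834 -0.0063031 ] [ 0.37 -0.23 -0.29]
w 44.40132078166221 [-0.53  1.71  1.01] [ 0.46327302  0.18028055 -0.00634029] 33.825
[ 0.25  0.04 -2.9 ] [-0.02  0.    0.01] 34.925 43.82426821183066
```

View pics/s6.png

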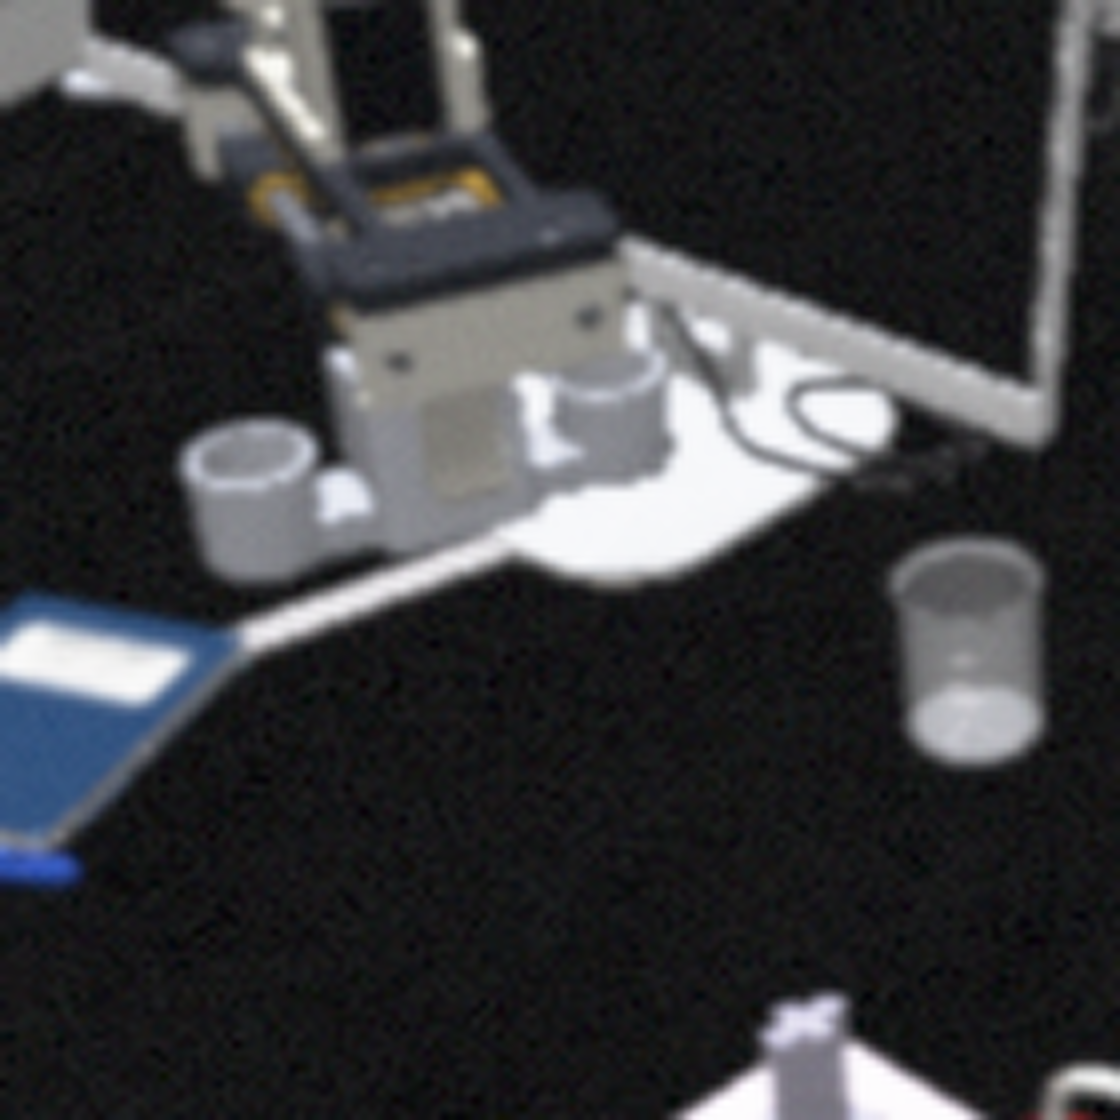

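Run:
```python
from h import *
X,Y=.4305,-.3025
robot.goto((.55,-.1,.21),rot(-140))
robot.goto((X,Y,.205),rot(178)); print(robot.read_t())
robot.servo_line((X,Y,.118),speed=.15); print(robot.read_position(),robot.read_force().round(2),robot.read_ft_torque().round(2),robot.read_t())
p,d=snap("scene","s7"); crop(p,343,235,45,9,"s7")
```

```text
37.0417
[ 0.43141999 -0.30243711  0.11865225] [ 0.16 -0.93 -1.79] [ 0.04 -0.07  0.  ] 37.775
```

View pics/s7.png

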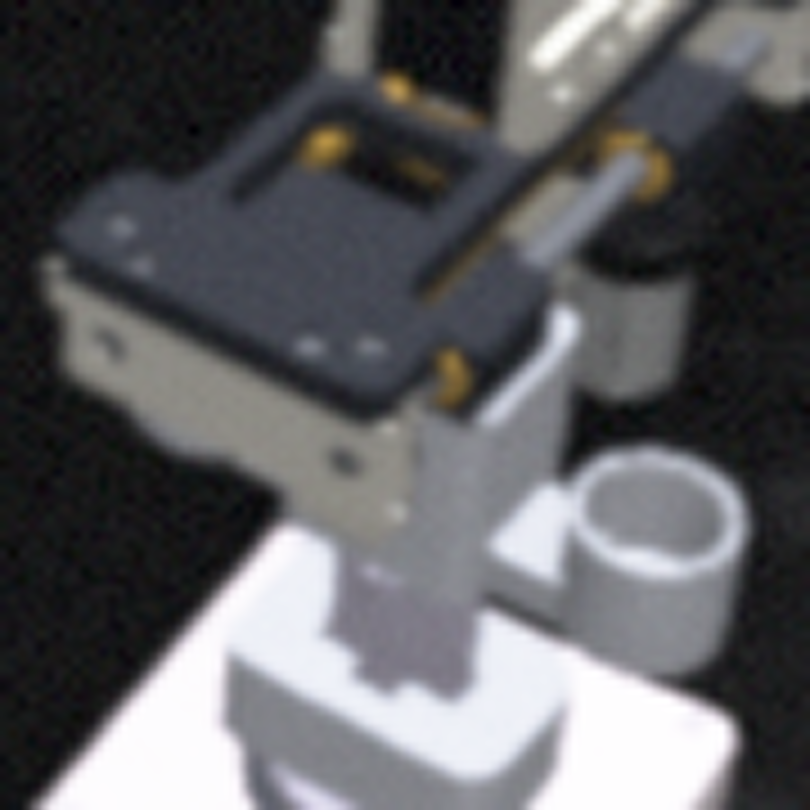

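The rotor is held upright just above the spindle tip, centred over it and turned with its long axis along the spacer. I'll lower it with force checks.

Run:
```python
from h import *
X,Y=.4305,-.3026
f0=robot.read_force()[2]
for z in (.112,.109,.107,.105,.103,.100,.096,.090,.084,.078,.0745,.0735,.0725,.0715,.0705):
    robot.servo_line((X,Y,z),speed=.05); f=robot.read_force(); t=robot.read_ft_torque(); print(z,robot.read_position().round(4),f.round(2),t.round(2),robot.read_t())
    if f[2]-f0>5.5 or abs(t[:2]).max()>.5: break
```

```text
0.112 [ 0.4304 -0.3026  0.1121] [-0.79  0.24 -2.6 ] [ 0.11 -0.11 -0.01] 38.0917
0.109 [ 0.4304 -0.3026  0.1089] [-0.11 -0.3  -1.96] [ 0.06 -0.06 -0.01] 38.3417
0.107 [ 0.4304 -0.3026  0.1069] [ 0.13 -0.59 -3.02] [ 0.11 -0.08 -0.01] 38.5917
0.105 [ 0.4304 -0.3026  0.1048] [ 0.54  0.01 -2.14] [ 0.09 -0.07 -0.01] 38.8417
0.103 [ 0.4304 -0.3026  0.1028] [ 0.48 -0.77 -0.74] [ 0.04 -0.04 -0.01] 39.0917
0.1 [ 0.4303 -0.3025  0.0998] [ 0.24 -0.3  -2.22] [ 0.06 -0.03 -0.02] 39.3417
0.096 [ 0.4302 -0.3025  0.0957] [ 0.24  0.26 -2.29] [ 0.09 -0.02  0.03] 39.5917
0.09 [ 0.4302 -0.3025  0.0895] [-0.5  -0.72 -2.6 ] [ 0.06 -0.05 -0.03] 39.8583
0.084 [ 0.4302 -0.3025  0.0836] [ 0.55  0.2  -2.61] [ 0.09 -0.08 -0.04] 40.125
0.078 [ 0.4303 -0.3025  0.0776] [-0.13  0.21 -1.79] [ 0.   -0.02 -0.01] 40.3917
0.0745 [ 0.4304 -0.3026  0.0743] [ 0.34 -0.45 -2.53] [ 0.09 -0.1  -0.03] 40.6417
0.0735 [ 0.4305 -0.3026  0.0735] [ 0.02  0.16 -2.34] [ 0.01 -0.05  0.03] 40.8917
0.0725 [ 0.4305 -0.3026  0.0725] [ 0.4   0.53 -2.29] [ 0.03 -0.06 -0.  ] 41.1417
0.0715 [ 0.4307 -0.3027  0.0717] [-0.16  0.23 -0.55] [ 0.04  0.01 -0.01] 41.3917
0.0705 [ 0.4307 -0.3027  0.0716] [-2.54  3.    9.19] [ 1.23  1.1  -0.06] 41.6417
```

The rotor stopped at read z = 0.0716 against a predicted 0.0717, so it is home. I'll ease the load, release, retreat and look.

Run:
```python
from h import *
X,Y=.4305,-.3026
print(robot.read_t(),robot.read_position(),robot.read_force().round(2))
robot.servo_line((X,Y,.0716),speed=.05)
robot.move_gripper(1.0); print(robot.read_force().round(2),robot.read_grip_width())
robot.servo_line((X,Y,.2),speed=.15)
robot.goto((.45,.1,.25),rot(178)); print(robot.read_t(),robot.read_position())
p,d=snap("scene","s8"); crop(p,343,245,50,8,"s8"); cv2.imwrite("pics/s8full.png",cv2.cvtColor(p,4))
p,d=snap("top","t8"); crop(p,350,225,40,8,"t8"); cv2.imwrite("pics/t8full.png",cv2.cvtColor(p,4))
c=Cam("top");W=c.cloud(d);n=np.hypot(W[...,0]-.4305,W[...,1]+.3026)
# heights: hub top expected .134, cups .112
m=(n<.03)&(W[...,2]>.12)&(W[...,2]<.15); print("hub top",m.sum(),np.median(W[m],0).round(4))
for s in(1,-1):
    m=(n>.036)&(n<.09)&(s*(W[...,1]+.3026)>0)&(W[...,2]>.103)&(W[...,2]<.125); 
    print("cup",m.sum(),W[m].mean(0).round(4) if m.any() else 0)
```

```text
41.6417 [ 0.43068317 -0.30274867  0.07159343] [-2.54  3.    9.19]
[ 0.19 -0.14  0.46] 0.9997567648236981
45.3 [0.45002556 0.09944312 0.24970243]
hub top 266 [ 0.4302 -0.3035  0.1352]
cup 67 [ 0.4338 -0.246   0.1115]
cup 68 [ 0.4292 -0.3597  0.1112]
```

View pics/s8.png

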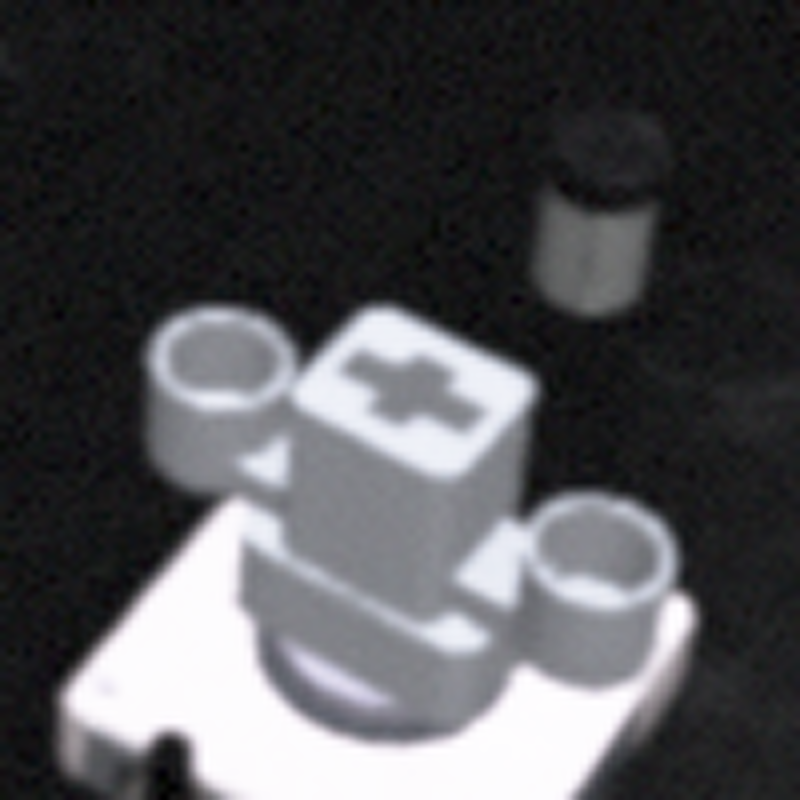

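View pics/t8.png

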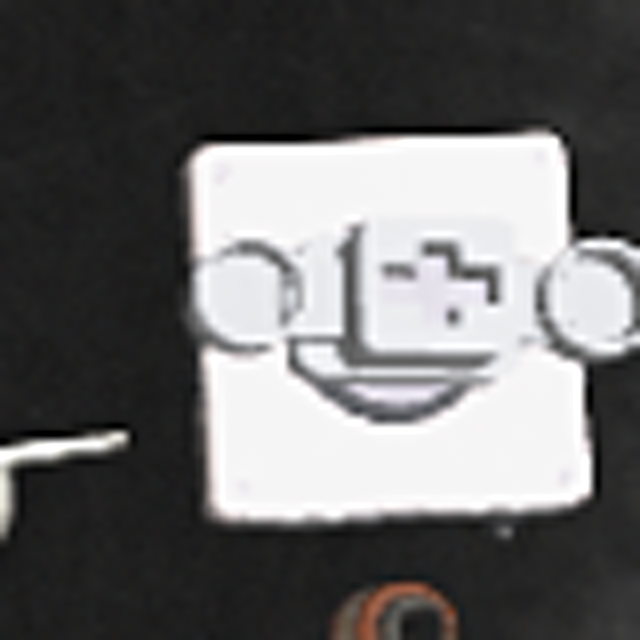

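View pics/s8full.png

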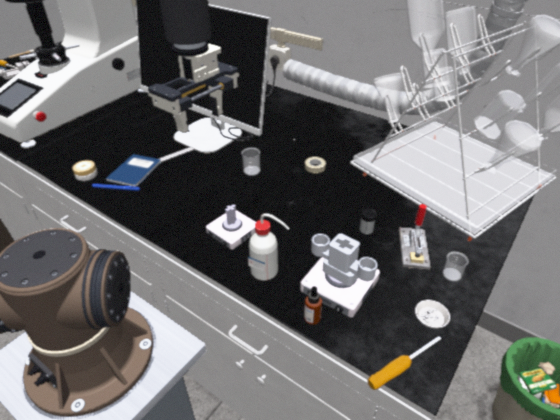

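The rotor sits level on the spacer: hub top at about 0.135 m (0.134 expected), both cups at about 0.111 m (0.112 expected). The wash bottle (263,255), beakers (251,160) and (456,265), lens can (368,220) and dropper bottle (313,305) are where they were. The arm is clear, so I'm handing in.

Run:
```python
from h import *
print(robot.read_t(),robot.read_qvel().round(3),robot.job_done())
```

```text
the job is handed in; nothing more can be done
45.4 [-0.091 -0.053  0.003 -0.092 -0.053 -0.029] None
```

Both parts are on the larger drive's spindle, the spacer home on the shoulder and the rotor home on the spacer. I handed the job in at 45.4 s, with the arm clear of everything.

**What I did:** I centred each part by squeezing it first along its length. I then gripped it across y, turned it to the long-tooth direction (about 88°) and lowered it in steps with force checks. Neither part was forced on the way down. The only clear upward force came at the end, when each reached its seat: about 7 N for the spacer and 11 N for the rotor, weight taken off.

**Last checks:**
- **Spacer:** it stopped within 0.1 mm of the predicted height, and its top measured 0.079 m (0.078 expected).
- **Rotor:** it also stopped within 0.1 mm of prediction. The hub top measured 0.135 m (0.134 expected) and both cups 0.111 m (0.112 expected), so it is level.
- **Other objects:** by eye in the last pictures, the wash bottle, beakers, lens can and dropper bottle are where they were.

**What disagreed:** the real fingertips sit about 26 mm above the reported TCP, so my first squeeze on the spacer closed on air just above it. I corrected for this from the depth image, and both parts seating at the predicted height confirmed it. During the spacer's descent a slight sideways load showed up, and moving 0.6 mm towards -y cleared it.

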